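# Chock the jar carousel and tighten its hand knob

### The arm

A 6-joint arm with a two-finger parallel gripper is mounted at the origin on the work surface. World frame = base frame: x ahead of the robot, y to its left, z up, the work surface at z = 0. Lengths are in m, angles in degrees, forces in N, time in s.
With the tool pointing down it reaches from about 0.4 to 0.825 m from the base axis. Payload 7 kg.
Tool frame: the origin (TCP) lies midway between the tips of the shut fingers; the grasp point (between the pads) lies 19 mm behind it; z points along the fingers, y is the direction in which the jaws open and shut (so a half turn about z gives the same grasp; the last joint's range is limited). The gripper opens to 88 mm and grips with 3 to 60 N. Pads are 19 mm wide; open, the fingers measure 130 mm over their backs; the gripper's body (78 mm by 193 mm) begins 47 mm behind the grasp point.
Start: joints at [91.335, 20.546, 0.682, 0, -70.136, -16.507], TCP at [0.177, 0.651, 0.227] pointing down, gripper open.
Joint ranges: [-176.03, 176.03], [-82.01, 121.73], [-58.28, 71.71], [-173.87, 95.51], [-174.79, -0.11], [-173.66, 173.66]. Speed limits (degrees/s): [136.94, 136.94, 172.46, 180, 180, 180].

### API

Orientations are given as a 3x3 rotation matrix whose columns are the frame's x, y, z axes.
In Python, from rig import robot gives the robot as it stands. Calls block until the motion is done:
- robot.goto(position, orientation): joint-space move of the TCP to a pose.
- robot.servo_line(position, ori=None, speed=0.15): straight line of the TCP; ori=None keeps the orientation; speed is the mean speed in m/s.
- robot.movej(angles): joint-space move.
- robot.move_gripper(opening): opening from 0.0 (shut) to 1.0 (fully open); the grip force is fixed at half the most; returns when the fingers have stopped.
- robot.dwell(seconds).
- robot.ik(position, orientation): joint angles nearest the present ones, or None.
- robot.grab_frame(name): name is "scene" or "top" or "wrist"; returns (picture, depth): 384x512x3 uint8, red, green, blue; 384x512 float32, m along the optical axis (not along the pixel's ray), 0 where there is no reading.
- robot.camera_info(name): a dict with "vfov" (degrees; the focal length in pixels is half the picture's height over the tangent of half this angle, whatever the lens; pixels are square), "cx", "cy" (the principal point, pixels), "k1" (the pictures are not rectified: a ray, as slopes to the right and down, at radius r is drawn at 1 + k1 r^2 times it, then the intrinsics apply), "view" (4x4, takes a point from world to camera coordinates); the wrist camera has in their place "T_tool_cam" (4x4, takes a point from camera to tool coordinates, whose origin is the TCP and whose axes are the flange's). Camera axes: x right, y down, z forward; pixel columns grow to the right and rows downward; lengths in m; the calibration is good to about 2 mm. A picture is of the moment at which its call begins: read the wrist's pose just before it. camera_info takes no time and is no camera call.
A pose or a line that the arm cannot do raises robot.Unreachable and nothing moves.
- robot.job_done(): hands the job in, once; it reports no verdict.
Readings, each from a call of its own:
- robot.read_t(): time.
- robot.read_qpos(): joint angles.
- robot.read_qvel(): joint speeds.
- robot.read_effort(): joint torques, N m.
- robot.read_position(): TCP position.
- robot.read_tcp_rot(): TCP orientation.
- robot.read_force(): force on the tool from outside, world axes, zero at the start.
- robot.read_ft_torque(): the same for the moment, N m.
- robot.read_grip_width(): opening from 0.0 (shut) to 1.0 (fully open).
Only numpy, scipy, OpenCV 4.12 (cv2) and the standard library are available. Lean on these libraries where they do the work, as an engineer would, in place of code of your own. Each camera call takes 0.05 s, during which the arm holds its last target.

### The job

The jar carrier on the specimen carousel has worked loose. The whole tray spins along with the knob, so first push the rubber door wedge, thin end first, under the tray's rim until it is jammed tight (firm hand pressure, do not ram it in) and let go of it; then turn the bar knob on top of the column clockwise (seen from above) until it is fully tight. Leave the wedge jammed on the table under the rim so that the carousel stays put for the lesson, and do not shift or tip the slide box, the beaker, the basket or the pot of sticks.

Things in the scene. Friction and masses are not known exactly. Their poses are not given: they have to be found in the camera images.
- tray: Turning part of the carousel. Its round grey plate is 280 mm in diameter, 12 mm thick (16 mm at the lip along the rim). Origin: on the turning axis, z up, 15 to 19 mm above the table (adjustable foot). The plate is set on the hub by a collar: its flat underside is level with the origin or up to 2.5 mm higher or lower. Turns endlessly, almost without friction; does not lift or shift.
- carousel: Fixed foot under the tray: round, black, 45 mm radius, same axis as the tray; from there out to the rim the space between table and tray is empty. Origin: on the axis, 15 mm below the tray's origin.
- carrier (a point): On the axis, top of the aluminium jar carrier plate (102 mm radius) that turns with the tray, 50 mm above the tray's origin. Through it stand six glass jars with white caps: outer edges 95 mm from the axis, tops 79 mm above the origin. A column of 14 mm radius (20 mm at its top washer) rises in the middle to 96 mm above the origin, with the knob on it.
- knob_grip (a point): Middle of the bar of the black hand knob on the column, on the axis, 122 mm above the tray's origin. The bar is 80 mm long (x axis of this point), 13 mm wide (y), 26 mm high (13 mm either side of this point); the round hub under it has 17 mm radius. It does not rise or sink as it turns. Turning takes 0.4 N m throughout; an unbraced tray simply turns along with it.
- knob (a joint): Angle of the hand knob relative to the tray, rad: grows when turned clockwise seen from above; starts at 0 to 0.5 (loose); fully tight against its stop at 2.6. It stays where it is left.
- wedge: Grey rubber door wedge, five dark grip ribs across the thick half of its top, lying flat on the table, 120 mm long (x), 44 mm wide (y), 0.13 to 0.21 kg. The top slopes straight from 4 mm thick at the tip (+x end) to 30 mm at the square back (-x end). Origin: centre of the flat underside.
- wedge_tip (a point): Middle of the wedge's thin edge, 60 mm ahead of its origin. Pushed in towards the axis, the wedge first touches the rim when this is somewhere between 38 and 82 mm inside it, which is best found by feel.
- wedge_back (a point): Middle of the wedge's upright back face (44 mm wide, 30 mm high), 60 mm behind its origin, 15 mm above its underside. From first touch, pushing here with 12 to 20 N moves it on by some mm and jams it so that the tray is held, and friction keeps it jammed when let go. Too light a push does not hold the tray; ramming it in (over 40 N on the rim) strains the bearing.
- slide_box: Bystander: closed wooden slide box, 107 x 77 mm, 35 mm high. Origin: centre of its underside.
- beaker: Bystander: glass beaker, 72 mm diameter, 85 mm high. Origin: centre of its underside.
- basket: Bystander: white plastic basket with fruit in it, 190 x 125 mm, 55 mm high (fruit to 80 mm). Origin: centre of its underside.
- stick_pot: Bystander: clear plastic pot with wooden sticks, 56 mm diameter, 75 mm high, sticks to 95 mm. Origin: centre of its underside.
There are look-alikes about, which are no part of the job. Several things have the shape of the wedge; the one meant has the colours described above.

How it is judged (in metres and radians):
On the way, in this order (a step that is already met when the one before it is completed fails the run):
1. the wedge is jammed between the table and the tray's rim and let go (contact force between wedge and tray above 5 N and contact force between the fingers and wedge below 0.5 N and height (world z) of wedge below 0.006 m), for 0.2 s.
2. the knob is tight (value of joint knob above 2.5 rad), for 0.2 s.
At the end, for the whole second after the job is handed in: The knob is within 0.1 rad of its stop (joint above 2.5), the wedge lies on the table under the rim still jammed against the tray with more than 5 N, and tray and wedge are at rest (value of joint knob above 2.5 rad and contact force between wedge and tray above 5 N and height (world z) of wedge below 0.006 m and angle between wedge's own z axis and vertical below 0.12 rad and linear speed of wedge below 0.02 m/s and angular speed of tray below 0.1 rad/s); the robot touches nothing.
It fails at once if the wedge is rammed in so that it presses on the tray with more than 40 N (contact force between wedge and tray above 40 N).
It fails at once if the slide box is shifted by 30 mm or more or tipped (distance of slide_box from where it was at the start of the episode above 0.03 m or angle between slide_box's own z axis and vertical above 0.4 rad).
It fails at once if the beaker is shifted by 30 mm or more or tipped (distance of beaker from where it was at the start of the episode above 0.03 m or angle between beaker's own z axis and vertical above 0.4 rad).
It fails at once if the basket is shifted by 30 mm or more or tipped (distance of basket from where it was at the start of the episode above 0.03 m or angle between basket's own z axis and vertical above 0.4 rad).
It fails at once if the pot of sticks is shifted by 30 mm or more or tipped (distance of stick_pot from where it was at the start of the episode above 0.03 m or angle between stick_pot's own z axis and vertical above 0.4 rad).
It also fails if it takes over 70 s, if anything falls off the work surface, if the arm or the gripper's body presses on something with over 40 N, if the wrist force passes 120 N, or if a joint passes its speed limit or range.

## Working session

There is one attempt and no reset: what is moved stays moved. The work goes in short steps, each a Python script; the robot and the scene stay as the last script left them, time stands still between calls to the robot, and variables do not carry over. Pictures are saved under pics/ and viewed, and the job is handed in when it is done.

```bash
ls; mkdir -p pics
python3 - <<'E'
from rig import robot
import cv2
for n in ["scene","top","wrist"]:
    p,d=robot.grab_frame(n); cv2.imwrite(f"pics/{n}0.png",cv2.cvtColor(p,cv2.COLOR_RGB2BGR))
    import numpy as np
    np.save(f"pics/{n}0.npy",d); print(n,robot.camera_info(n))
print(robot.read_t(),robot.read_position(),robot.read_tcp_rot(),robot.read_force())
E
```

```text
pics
scene {'vfov': 42.19222490359918, 'cx': 254.6977036611827, 'cy': 195.71694493821218, 'k1': -0.07429526645612336, 'view': array([[-0.2193465 ,  0.97562746,  0.00617851,  0.16857885],
       [ 0.78492324,  0.18022535, -0.59280211, -0.37805575],
       [-0.57946754, -0.12517941, -0.80532446,  1.88194146],
       [ 0.        ,  0.        ,  0.        ,  1.        ]])}
top {'vfov': 43.53721582755339, 'cx': 260.71349091711267, 'cy': 196.2188386629821, 'k1': -0.152423212573439, 'view': array([[-7.02655761e-04, -9.99999721e-01, -2.54228128e-04,
        -6.03090547e-02],
       [-9.79318486e-01,  7.39560280e-04, -2.02323397e-01,
         5.80178892e-01],
       [ 2.02323528e-01,  1.06806605e-04, -9.79318732e-01,
         1.49028666e+00],
       [ 0.00000000e+00,  0.00000000e+00,  0.00000000e+00,
         1.00000000e+00]])}
wrist {'vfov': 65.91657863927227, 'cx': 250.99411052215345, 'cy': 193.0359570278203, 'k1': -0.07634777096054991, 'T_tool_cam': array([[-9.45275621e-04, -9.64019573e-01, -2.65829586e-01,
         7.23993484e-02],
       [ 9.99999456e-01, -1.02826950e-03,  1.73031225e-04,
         2.26509424e-04],
       [-4.40149944e-04, -2.65829278e-01,  9.64020021e-01,
        -1.58357320e-01],
       [ 0.00000000e+00,  0.00000000e+00,  0.00000000e+00,
         1.00000000e+00]])}
0.15 [0.17659465 0.65108702 0.22581755] [[ 9.65121846e-01 -2.61801026e-01 -2.14151254e-04]
 [-2.61801077e-01 -9.65120962e-01 -1.31328919e-03]
 [ 1.37138592e-04  1.32354911e-03 -9.99999115e-01]] [-0.10163765 -0.95261997  0.38591963]
```

View pics/top0.png

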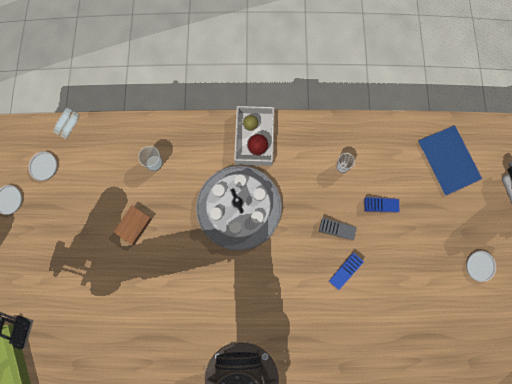

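View pics/scene0.png

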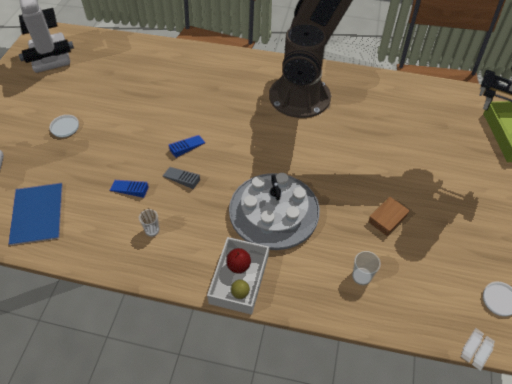

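View pics/wrist0.png

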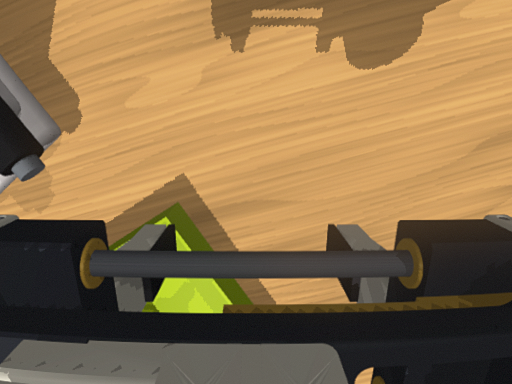

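```bash
cat > h.py <<'E'
import numpy as np, cv2
from rig import robot
def K(ci):
    f=192/np.tan(np.radians(ci["vfov"]/2)); return f
def campose(n):
    ci=robot.camera_info(n)
    if n=="wrist":
        T=np.eye(4);T[:3,:3]=robot.read_tcp_rot();T[:3,3]=robot.read_position()
        return ci,T@np.array(ci["T_tool_cam"])
    return ci,np.linalg.inv(ci["view"])
def rays(ci,T,px):
    px=np.asarray(px,float).reshape(-1,2);f=K(ci)
    d=(px-[ci["cx"],ci["cy"]])/f; u=d.copy()
    for _ in range(20): u=d/(1+ci["k1"]*(u**2).sum(1,keepdims=True))
    return T[:3,3],np.c_[u,np.ones(len(u))]@T[:3,:3].T
def toplane(ci,T,px,z):
    o,r=rays(ci,T,px); return o+r*((z-o[2])/r[:,2])[:,None]
def proj(ci,T,P):
    P=np.asarray(P,float).reshape(-1,3); q=(P-T[:3,3])@T[:3,:3]
    u=q[:,:2]/q[:,2:]; u=u*(1+ci["k1"]*(u**2).sum(1,keepdims=True))
    return u*K(ci)+[ci["cx"],ci["cy"]]
def save(name,p,scale=1):
    b=cv2.cvtColor(p,cv2.COLOR_RGB2BGR)
    if scale!=1:b=cv2.resize(b,None,fx=scale,fy=scale,interpolation=cv2.INTER_CUBIC)
    cv2.imwrite(f"pics/{name}.png",b)
E
python3 - <<'E'
from h import *
ci,T=campose("top")
im=cv2.imread("pics/top0.png"); 
for n,z,pts in [("tray",.03,[(198,207),(281,207),(240,166),(240,249)]),("wedge",.015,[(320,217),(319,233),(356,224),(353,240),(337,228)]),("knob",.14,[(237,202)]),("stick",.0,[(344,165)]),("beaker",.0,[(155,160)]),("box",.0,[(135,225)]),("basket",0,[(236,107),(236,163),(273,163),(273,107)]),("blue",.015,[(382,204),(347,270),(330,284),(362,257)])]:
    print(n,np.round(toplane(ci,T,pts,z),3).tolist())
cv2.imwrite("pics/crop1.png",cv2.resize(im[140:310,180:420],None,fx=3.3,fy=3.3,interpolation=cv2.INTER_CUBIC))
E
```

```text
tray [[0.55, 0.145, 0.03], [0.55, -0.127, 0.03], [0.689, 0.008, 0.03], [0.413, 0.006, 0.03]]
wedge [[0.519, -0.256, 0.015], [0.466, -0.252, 0.015], [0.495, -0.375, 0.015], [0.443, -0.363, 0.015], [0.482, -0.311, 0.015]]
knob [[0.546, 0.011, 0.14]]
stick [[0.701, -0.345, 0.0]]
beaker [[0.72, 0.302, 0.0]]
box [[0.494, 0.36, 0.0]]
basket [[0.912, 0.026, 0.0], [0.708, 0.023, 0.0], [0.708, -0.103, 0.0], [0.911, -0.104, 0.0]]
blue [[0.562, -0.466, 0.015], [0.345, -0.34, 0.015], [0.3, -0.284, 0.015], [0.387, -0.391, 0.015]]
```

View pics/crop1.png

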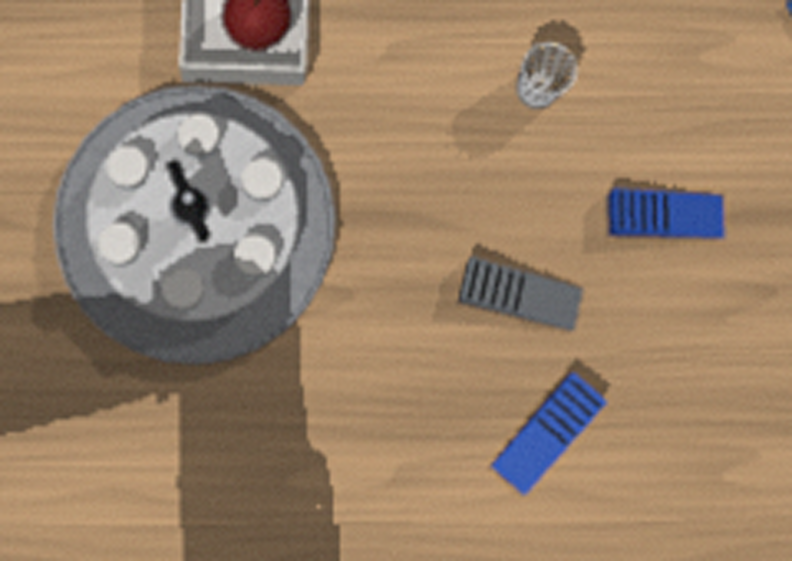

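```bash
cat >> h.py <<'E'
def R(yaw):
    c,s=np.cos(np.radians(yaw)),np.sin(np.radians(yaw)); return np.array([[c,s,0],[s,-c,0],[0,0,-1.]])
E
python3 - <<'E'
from h import *
ax=np.array([.548,.009])
h=-102
for add in (0,180):
    print("pick",add,np.round(robot.ik([.487,-.281,.01],R(h+add)),0))
for phi in range(-150,1,15):
  for add in (0,180):
    u=np.array([np.cos(np.radians(phi)),np.sin(np.radians(phi))])
    q=[robot.ik([*(ax+u*d),z],R(phi+180+add)) for d,z in ((.24,.01),(.24,.15),(.17,.01))]
    print(phi,add,[None if a is None else np.round(a,0).tolist() for a in q])
E
```

```text
pick 0 [-10.  23. -28.   0. -39.  -2.]AttributeError: 'NoneType' object has no attribute 'rint'

The above exception was the direct cause of the following exception:

Traceback (most recent call last):
TypeError: loop of ufunc does not support argument 0 of type NoneType which has no callable rint method
```

Run:
```python
from h import *
ax=np.array([.548,.009])
f=lambda a:None if a is None else np.round(a,0).tolist()
for phi in range(-150,1,15):
  for add in (0,):
    u=np.array([np.cos(np.radians(phi)),np.sin(np.radians(phi))])
    q=[robot.ik([*(ax+u*d),z],R(phi+180+add)) for d,z in ((.24,.01),(.17,.01))]
    print(phi,add,[f(a) for a in q],[f(robot.ik([*(ax+u*d),.01],R(phi+90))) for d in (.24,.17)])
```

```text
-150 0 [[14.0, 8.0, -54.0, 0.0, -29.0, 106.0], [17.0, 12.0, -48.0, 0.0, -31.0, 103.0]] [[14.0, 8.0, -54.0, 0.0, -29.0, 16.0], [17.0, 12.0, -48.0, 0.0, -31.0, 13.0]]
-135 0 [[5.0, 12.0, -47.0, 0.0, -31.0, 130.0], [11.0, 15.0, -43.0, 0.0, -32.0, 124.0]] [[5.0, 12.0, -47.0, 0.0, -31.0, 40.0], [11.0, 15.0, -43.0, 0.0, -32.0, 34.0]]
-120 0 [[-1.0, 17.0, -40.0, 0.0, -34.0, 151.0], [7.0, 18.0, -38.0, 0.0, -34.0, 143.0]] [[-1.0, 17.0, -40.0, 0.0, -34.0, 61.0], [7.0, 18.0, -38.0, 0.0, -34.0, 53.0]]
-105 0 [[-4.0, 21.0, -32.0, 0.0, -37.0, 169.0], [4.0, 21.0, -33.0, 0.0, -37.0, 161.0]] [[-4.0, 21.0, -32.0, 0.0, -37.0, 79.0], [4.0, 21.0, -33.0, 0.0, -37.0, 71.0]]
-90 0 [None, None] [[-4.0, 26.0, -24.0, 0.0, -41.0, 94.0], [3.0, 24.0, -27.0, 0.0, -39.0, 87.0]]
-75 0 [[-3.0, 30.0, -16.0, 0.0, -44.0, -162.0], [4.0, 27.0, -21.0, 0.0, -42.0, -169.0]] [[-3.0, 30.0, -16.0, 0.0, -44.0, 108.0], [4.0, 27.0, -21.0, 0.0, -42.0, 101.0]]
-60 0 [[-1.0, 33.0, -9.0, 0.0, -47.0, -149.0], [5.0, 30.0, -16.0, 0.0, -44.0, -155.0]] [[-1.0, 33.0, -9.0, 0.0, -47.0, 121.0], [5.0, 30.0, -16.0, 0.0, -44.0, 115.0]]
-45 0 [[2.0, 36.0, -4.0, 0.0, -50.0, -137.0], [7.0, 32.0, -12.0, 0.0, -46.0, -142.0]] [[2.0, 36.0, -4.0, 0.0, -50.0, 133.0], [7.0, 32.0, -12.0, 0.0, -46.0, 128.0]]
-30 0 [[6.0, 38.0, 1.0, 0.0, -52.0, -126.0], [10.0, 33.0, -9.0, 0.0, -47.0, -130.0]] [[6.0, 38.0, 1.0, 0.0, -52.0, 144.0], [10.0, 33.0, -9.0, 0.0, -47.0, 140.0]]
-15 0 [[10.0, 40.0, 3.0, 0.0, -54.0, -115.0], [13.0, 34.0, -7.0, 0.0, -48.0, -118.0]] [[10.0, 40.0, 3.0, 0.0, -54.0, 155.0], [13.0, 34.0, -7.0, 0.0, -48.0, 152.0]]
0 0 [[15.0, 40.0, 4.0, 0.0, -54.0, -105.0], [16.0, 35.0, -6.0, 0.0, -49.0, -106.0]] [[15.0, 40.0, 4.0, 0.0, -54.0, 165.0], [16.0, 35.0, -6.0, 0.0, -49.0, 164.0]]
```

Run:
```python
from h import *
robot.goto([.485,-.30,.22],R(-102))
ci,T=campose("wrist"); p,d=robot.grab_frame("wrist"); save("w1",p,1.5); np.save("pics/w1.npy",d); np.save("pics/w1T.npy",T)
print(robot.read_t(),robot.read_force())
print(proj(ci,T,[[.485,-.30,.02]]))
```

```text
3.6833 [ 0.50716308 -0.0089939  -0.3596459 ]
[[251.93608395 171.58932637]]
```

View pics/w1.png

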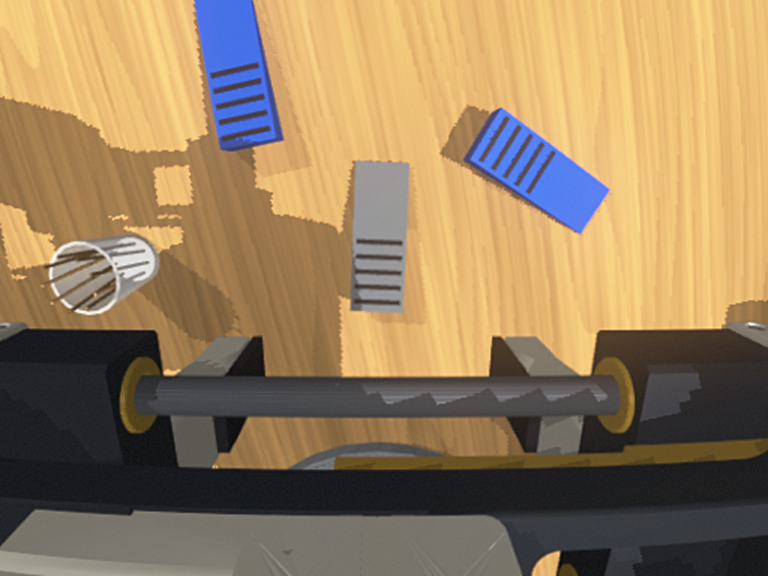

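The wrist picture shows the grey wedge at (380,236) of the enlarged view. Its five dark ribs are at the lower end, so the thick end faces the tray. The other two wedge shapes, at (237,75) and (537,170), are blue, so the grey one is the one meant. Next I measure it.

Run:
```python
from h import *
im=cv2.imread("pics/w1.png"); im=cv2.resize(im,(512,384),interpolation=cv2.INTER_AREA)
d=np.load("pics/w1.npy");T=np.load("pics/w1T.npy");ci=robot.camera_info("wrist")
hsv=cv2.cvtColor(im,cv2.COLOR_BGR2HSV)
m=(hsv[...,1]<60).astype(np.uint8); m[:,:225]=0;m[:,285:]=0;m[:95]=0;m[215:]=0
m=cv2.morphologyEx(m,cv2.MORPH_CLOSE,np.ones((7,7)))
n,l,s,c=cv2.connectedComponentsWithStats(m);i=1+np.argmax(s[1:,4]);print(s[i])
ys,xs=np.nonzero(l==i)
o,r=rays(ci,T,np.c_[xs,ys]); dd=d[ys,xs]; ok=dd>0
P=o+r[ok]*dd[ok,None]
print("z range",np.percentile(P[:,2],[1,50,99]))
P=P[P[:,2]>.003]
(cx,cy),(w,h),a=cv2.minAreaRect(P[:,:2].astype(np.float32)*1000)
b=cv2.boxPoints(((cx,cy),(w,h),a)); print(cx,cy,w,h,a); print(b)
# table depth check
for px in [(300,190),(200,110)]:
    o,r=rays(ci,T,[px]);print((o+r*d[px[1],px[0]])[0])
```

```text
[ 234  107   39  101 3545]
z range [0.00084794 0.01695033 0.03043531]
480.6490478515625 -316.0935363769531 120.09109497070312 43.01673889160156 75.63182830810547
[[ 444.91302 -368.92358]
 [ 486.58423 -379.59827]
 [ 516.3851  -263.2635 ]
 [ 474.71387 -252.5888 ]]
[ 4.28644830e-01 -2.58700087e-01  1.40629589e-04]
[ 5.32652103e-01 -3.85670377e-01 -2.92190930e-04]
```

Run:
```python
from h import *
ci,T=campose("top"); d=np.load("pics/top00.npy") if 0 else np.load("pics/top0.npy")
ys,xs=np.mgrid[150:270,180:300]; px=np.c_[xs.ravel(),ys.ravel()]
o,r=rays(ci,T,px); dd=d[px[:,1],px[:,0]]; P=o+r*dd[:,None]
rr=np.hypot(P[:,0]-.55,P[:,1]-.009)
t=P[(rr<.16)&(P[:,2]>.015)]
c,rad=cv2.minEnclosingCircle((t[:,:2]*1000).astype(np.float32));print("tray",c,rad)
for lo,hi in ((.02,.045),(.055,.08),(.085,.105),(.13,.16)):
    q=P[(rr<.16)&(P[:,2]>lo)&(P[:,2]<hi)]
    print(lo,len(q),np.median(q[:,2]),cv2.minEnclosingCircle((q[:,:2]*1000).astype(np.float32)))
q=P[(rr<.05)&(P[:,2]>.13)]
print("knob",cv2.minAreaRect((q[:,:2]*1000).astype(np.float32)),cv2.fitLine(q[:,:2].astype(np.float32),cv2.DIST_L2,0,.01,.01).ravel())
tab=P[(rr>.16)&(rr<.17)];print("table z",np.median(tab[:,2]))
```

```text
tray (558.6533203125, 7.5472331047058105) 150.3512420654297
0.02 2443 0.027070442895866575 ((558.6533203125, 7.5472331047058105), 150.3512420654297)
0.055 2194 0.06612261165572075 ((578.0484619140625, 5.1860880851745605), 131.49594116210938)
0.085 754 0.09447678562673933 ((549.5924072265625, 13.064366340637207), 93.989990234375)
0.13 116 0.14998120663309789 ((550.6439208984375, 11.29902458190918), 40.15060043334961)
knob ((549.7120971679688, 13.485018730163574), (80.29924011230469, 12.912738800048828), 23.087440490722656) [0.922325   0.38641503 0.5478218  0.012866  ]
table z 0.0012036643699211425
```

Run:
```python
from h import *
h=-104.4
g=np.array([.4806,-.3161])-.028*np.array([np.cos(np.radians(h)),np.sin(np.radians(h))])
robot.goto([*g,.10],R(h))
robot.move_gripper(1.0)
robot.servo_line([*g,.006],speed=.12)
print(robot.read_position(),robot.read_force())
robot.move_gripper(0.0)
print(robot.read_grip_width(),robot.read_force())
robot.servo_line([*g,.10],speed=.12)
print(robot.read_grip_width(),robot.read_force(),robot.read_t())
# look at tray axis from wrist on the way
robot.goto([.46,-.16,.20],R(-120))
ci,T=campose("wrist");p,d=robot.grab_frame("wrist");save("w2",p,1.5)
p,d=robot.grab_frame("scene");save("s2",p,1.5);print(robot.read_grip_width(),robot.read_t())
```

```text
[ 0.48812557 -0.28915735  0.00663393] [-0.44444675  0.39548871  0.07999361]
0.4987316980157939 [-0.67294981  1.06496655  1.29764753]
0.4964845620111862 [-0.6847243  -0.11477308 -2.6065398 ] 7.0917
0.4997554105244849 7.8917
```

View pics/w2.png

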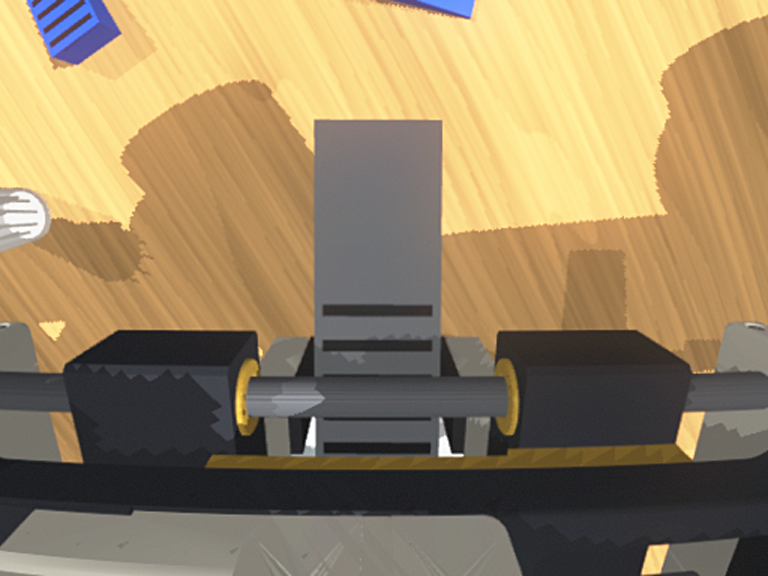

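View pics/s2.png

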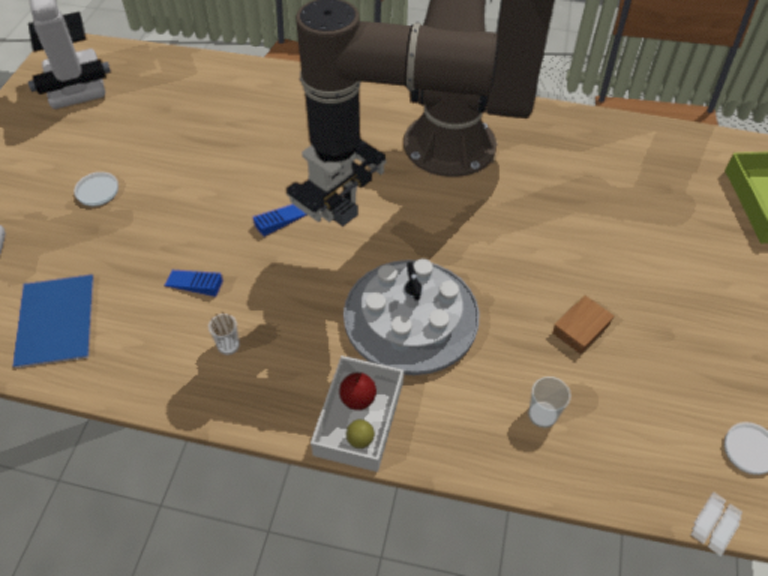

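Run:
```python
from h import *
c=np.array([.550,.0115]);phi=-120;u=np.array([np.cos(np.radians(phi)),np.sin(np.radians(phi))])
robot.goto([*(c+u*.245),.15],R(60)); print(robot.read_qpos(),robot.read_grip_width())
robot.servo_line([*(c+u*.242),.0075],speed=.1); f0=robot.read_force();print(f0,robot.read_grip_width(),robot.read_position())
ci,T=campose("wrist");p,d=robot.grab_frame("wrist");save("w3",p,1.5);np.save("pics/w3.npy",d);np.save("pics/w3T.npy",T)
print(robot.read_t())
```

```text
[-1.18835184e+00  5.21204605e+00 -3.03874887e+01  1.39770818e-03
 -5.44001285e+01  1.51161514e+02] 0.4959378628413209
[ 0.8751033  -0.88781359 -0.12906594] 0.4950609813579119 [ 0.4294249  -0.19811212  0.00798914]
12.2417
```

View pics/w3.png

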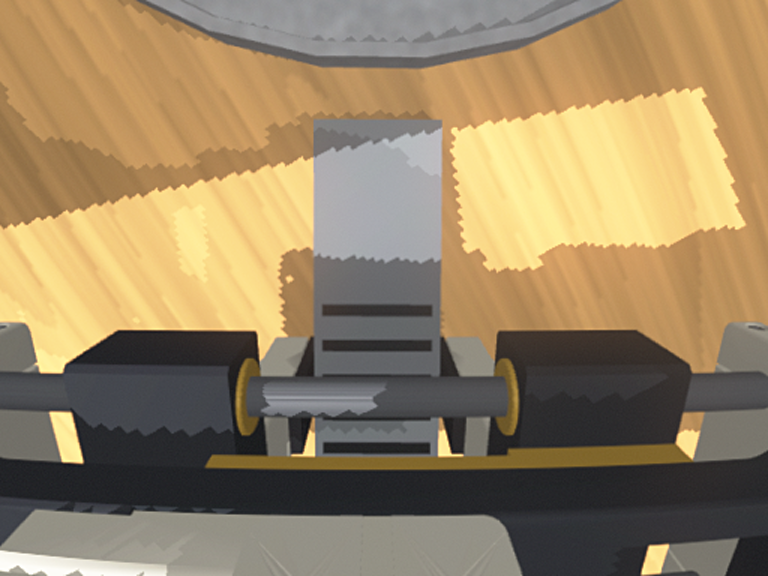

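Run:
```python
from h import *
c=np.array([.550,.0115]);phi=-120;u=np.array([np.cos(np.radians(phi)),np.sin(np.radians(phi))])
robot.servo_line([*(c+u*.198),.0075],speed=.1); print(robot.read_force(),robot.read_grip_width(),robot.read_position())
robot.move_gripper(.75); print(robot.read_force(),robot.read_t())
robot.servo_line([*(c+u*.198),.06],speed=.12)
robot.servo_line([*(c+u*.30),.06],speed=.2)
robot.goto([*(c+u*.30),.06],R(-120)) 
robot.move_gripper(0.0)
print(robot.read_qpos(),robot.read_position(),robot.read_t())
robot.dwell(.2); print([robot.read_force().round(2).tolist() for _ in range(3)])
p,d=robot.grab_frame("top");save("t4",p[120:300,160:400],3)
```

```text
[-0.25732708 -0.35185079 -1.43421521] 0.49636567491614897 [ 0.45085581 -0.15976238  0.00747404]
[ 0.40602363 -0.12746156  0.29289354] 13.4583
[-7.78859679e+00  1.19981396e+01 -3.68770477e+01 -8.55299337e-04
 -4.11230295e+01 -2.22104816e+01] [ 0.40002203 -0.24829721  0.0599948 ] 18.5083
[[-0.58, 0.01, 0.59], [-0.58, 0.01, 0.59], [-0.58, 0.01, 0.59]]
```

View pics/t4.png

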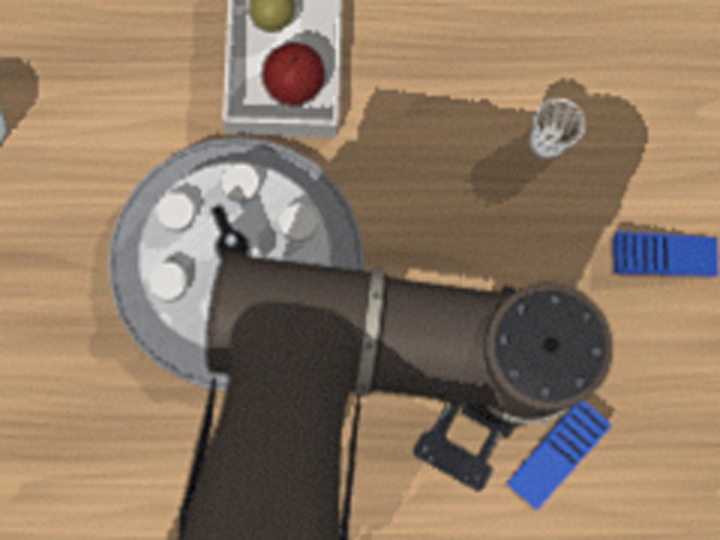

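```bash
cat > push.py <<'E'
from h import *
import sys
c=np.array([.550,.0115]);phi=-120;u=np.array([np.cos(np.radians(phi)),np.sin(np.radians(phi))]);w=np.array([u[0],u[1],0])
Z=.007
robot.servo_line([*(c+u*.268),.03],speed=.15)
robot.servo_line([*(c+u*.262),Z],speed=.1)
robot.dwell(.1)
f0=robot.read_force()@w; print("f0",f0)
d=.262; step=.002; hist=[]
while d>.15:
    d-=step; robot.servo_line([*(c+u*d),Z],speed=.04)
    F=robot.read_force()@w-f0; hist.append((round(d,4),round((robot.read_position()[:2]-c)@u,4),round(F,2)))
    if F>2.2: step=.001
    if F>4: step=.0004
    if F>=15.0: break
print(hist[::4][-30:],hist[-12:]); print(robot.read_t(),robot.read_force(),robot.read_position())
E
python3 push.py
```

```text
f0 -0.08770500707955817
[(0.26, np.float64(0.2599), np.float64(0.86)), (0.252, np.float64(0.2519), np.float64(0.65)), (0.244, np.float64(0.2439), np.float64(-1.9)), (0.236, np.float64(0.2358), np.float64(-0.23)), (0.228, np.float64(0.228), np.float64(1.86)), (0.2248, np.float64(0.2264), np.float64(11.64))] [(0.236, np.float64(0.2358), np.float64(-0.23)), (0.234, np.float64(0.2338), np.float64(0.69)), (0.232, np.float64(0.2318), np.float64(-0.57)), (0.23, np.float64(0.2298), np.float64(-0.12)), (0.228, np.float64(0.228), np.float64(1.86)), (0.226, np.float64(0.2268), np.float64(6.41)), (0.2256, np.float64(0.2267), np.float64(8.42)), (0.2252, np.float64(0.2266), np.float64(9.54)), (0.2248, np.float64(0.2264), np.float64(11.64)), (0.2244, np.float64(0.2263), np.float64(12.39)), (0.224, np.float64(0.2261), np.float64(14.81)), (0.2236, np.float64(0.226), np.float64(16.12))]
25.6917 [ -5.91500385 -15.10212004   4.82823694] [ 0.43598003 -0.1835916   0.0069462 ]
```

Run:
```python
from h import *
c=np.array([.550,.0115]);phi=-120;u=np.array([np.cos(np.radians(phi)),np.sin(np.radians(phi))]);w=np.array([u[0],u[1],0])
robot.dwell(.3);print(robot.read_force()@w,robot.read_force(),robot.read_position())
d=.2236
for _ in range(6):
    if robot.read_force()@w>17: break
    d-=.0003;robot.servo_line([*(c+u*d),.007],speed=.03);robot.dwell(.05);print(d,robot.read_force()@w,(robot.read_position()[:2]-c)@u)
robot.dwell(.2);print(robot.read_force()@w,robot.read_ft_torque())
# back off gently
robot.servo_line([*(c+u*.235),.007],speed=.03);print(robot.read_force())
robot.servo_line([*(c+u*.30),.03],speed=.15)
robot.servo_line([*(c+u*.33),.20],R(-120),speed=.25)
ci,T=campose("scene");p,d=robot.grab_frame("scene");save("s5",p[140:290,180:380],3.8)
p,d=robot.grab_frame("top");save("t5",p[120:300,160:400],3)
print(robot.read_t())
```

```text
14.641248930200724 [ -5.84400482 -13.53222026   4.0743309 ] [ 0.43594104 -0.18356305  0.00692615]
0.2233 16.600930549270014 0.22586030911669433
0.223 17.955682484047127 0.2257616972627426
17.72162341349674 [-5.91205482  2.17911173 -0.10081659]
[-0.77029585  0.14500356  0.17668328]
28.8917
```

View pics/s5.png

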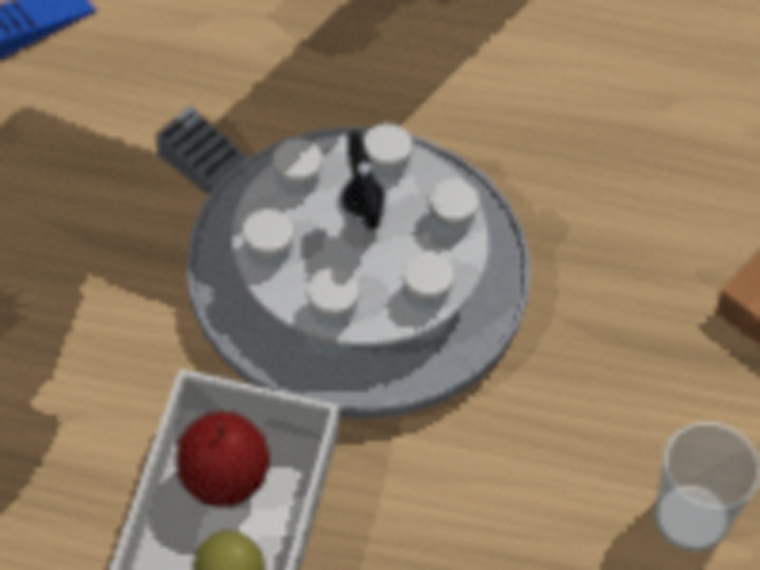

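View pics/t5.png

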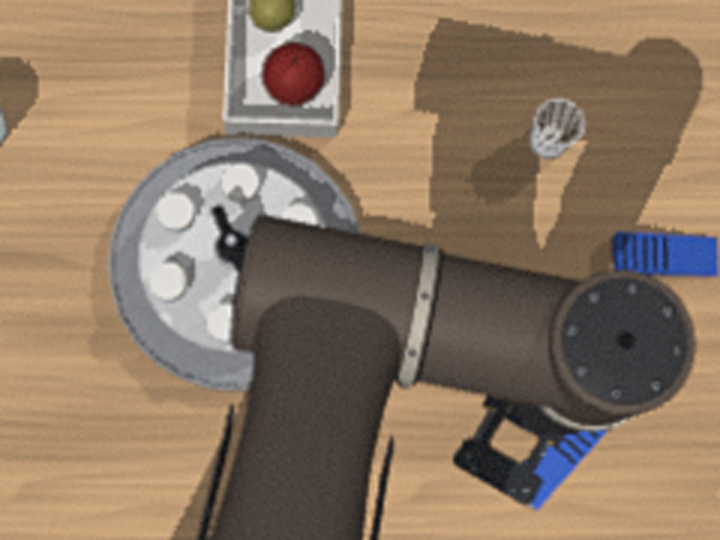

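Run:
```python
from h import *
robot.goto([.549,.0125,.30],R(22.7));robot.move_gripper(1.0)
ci,T=campose("wrist");p,d=robot.grab_frame("wrist");save("w6",p,1.5)
o,_=rays(ci,T,[(0,0)])
ys,xs=np.mgrid[0:384,0:512];px=np.c_[xs.ravel(),ys.ravel()];o,r=rays(ci,T,px);dd=d.ravel();P=o+r*dd[:,None]
k=(dd>0)&(np.hypot(P[:,0]-.549,P[:,1]-.0125)<.055)&(P[:,2]>.125)&(P[:,2]<.165)
q=P[k];top=np.percentile(q[:,2],90);q=q[q[:,2]>top-.008]
print(len(q),top,cv2.minAreaRect((q[:,:2]*1000).astype(np.float32)),cv2.fitLine(q[:,:2].astype(np.float32),cv2.DIST_L2,0,.01,.01).ravel())
cap=P[(dd>0)&(P[:,2]>.085)&(P[:,2]<.105)];print(np.median(cap[:,2]))
print(robot.read_qpos().round(1),robot.read_t())
```

```text
846 0.151461431298658 ((551.5667724609375, 11.035760879516602), (78.97261047363281, 12.185114860534668), 22.82785415649414) [0.92380816 0.38285568 0.55248624 0.01130913]
0.09380203542767035
[ 21.7   6.3  -8.5   0.  -75.2  91. ] 32.05
```

View pics/w6.png

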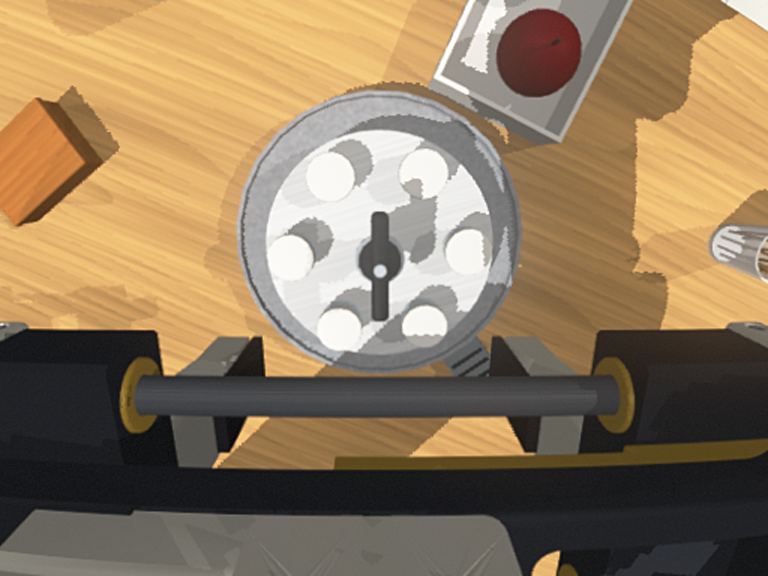

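Run:
```python
from h import *
C=[.5515,.0112]
robot.goto([*C,.20],R(22.7))
robot.servo_line([*C,.130],speed=.12);print(robot.read_force(),robot.read_position())
t0=robot.read_ft_torque()
robot.move_gripper(0);print(robot.read_grip_width(),robot.read_force(),robot.read_ft_torque())
q=np.array(robot.read_qpos());print(q.round(1),t0)
for i in range(4):
    q[5]-=8;robot.movej(q);robot.dwell(.05);print(round(q[5],1),robot.read_qpos()[5].round(1),robot.read_ft_torque().round(2),robot.read_force().round(1),robot.read_grip_width().round(3))
p,d=robot.grab_frame("top");save("t7",p[120:300,160:400],3)
p,d=robot.grab_frame("scene");save("s7",p[140:290,180:380],3.8)
p,d=robot.grab_frame("wrist");save("w7",p,1.5)
print(robot.read_t())
```

```text
[-0.03670477 -0.38156906  0.4408991 ] [0.55244579 0.01142154 0.13125283]
0.14682029053504878 [-0.2622785  -0.03788965  0.03197517] [0.01309285 0.02885889 0.11774299]
[ 21.5  13.8 -22.5   0.  -53.6  91.2] [-0.01153239 -0.0775988  -0.0467025 ]Traceback (most recent call last):
  File "<stdin>", line 9, in <module>
AttributeError: 'float' object has no attribute 'round'
```

Run:
```python
from h import *
q=np.array(robot.read_qpos());print(q.round(1),robot.read_ft_torque(),robot.read_t())
for i in range(3):
    q[5]-=8;robot.movej(q);robot.dwell(.05);print(round(q[5],1),np.round(robot.read_qpos()[5],1),robot.read_ft_torque().round(2),robot.read_force().round(1),robot.read_grip_width())
p,d=robot.grab_frame("scene");save("s7",p[140:290,180:380],3.8)
p,d=robot.grab_frame("wrist");save("w7",p,1.5)
print(robot.read_t())
```

```text
[ 21.5  13.8 -22.5   0.  -53.6  83.4] [-0.30323017 -0.14229219 -0.19647553] 34.7333
75.4 75.7 [-0.33 -0.21 -0.17] [ 0.2 -0.7 -0.8] 0.1403839164800056
67.4 67.7 [-0.55 -0.18 -0.17] [ 0.4 -1.   0.1] 0.14163861329859775
59.4 59.8 [-0.99 -0.3  -0.15] [ 1.5 -2.8  0.3] 0.14392530307020668
35.7583
```

View pics/s7.png

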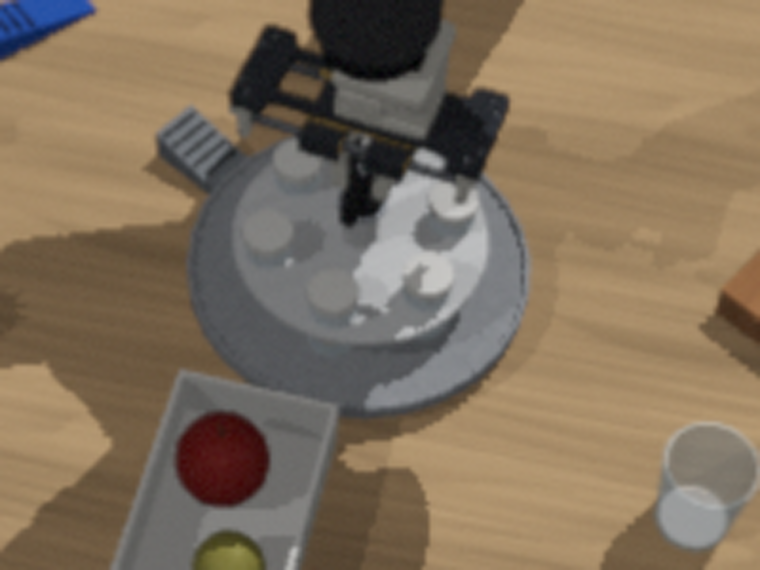

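View pics/w7.png

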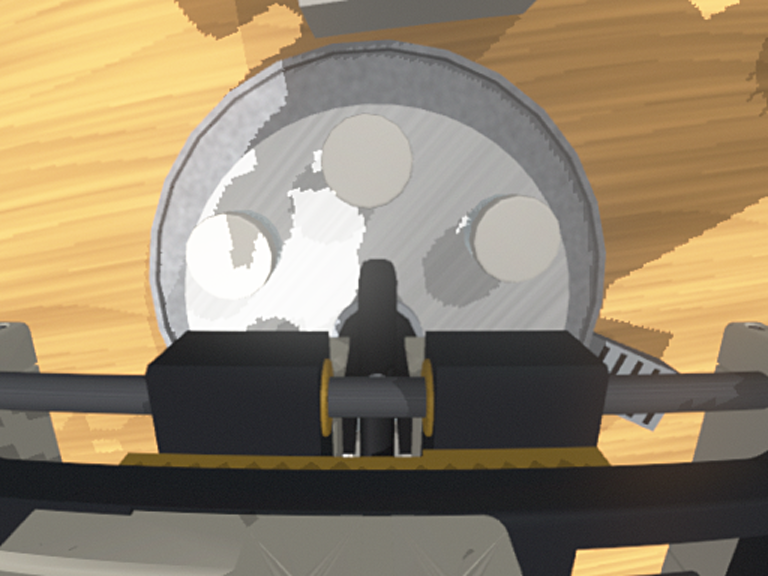

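Run:
```python
from h import *
q=np.array(robot.read_qpos());q[5]=59.4
while q[5]>-66:
    q[5]-=8;robot.movej(q);robot.dwell(.05)
    t=robot.read_ft_torque();F=robot.read_force();a=robot.read_qpos()[5];print(round(q[5],1),round(a-q[5],2),t.round(2),F.round(1),round(robot.read_grip_width(),3))
    if abs(a-q[5])>1.5 or np.linalg.norm(F)>20: break
p,d=robot.grab_frame("scene");save("s8",p[140:290,180:380],3.8)
p,d=robot.grab_frame("wrist");save("w8",p,1.5)
print(robot.read_t())
```

```text
51.4 0.3 [-1.02 -0.18 -0.14] [ 1.1 -2.7  0.2] 0.143
43.4 0.34 [-1.29 -0.17 -0.18] [ 1.3 -3.5  0.1] 0.146
35.4 0.35 [-1.59 -0.13 -0.17] [ 0.9 -5.2  0.8] 0.145
27.4 0.36 [-1.95 -0.01 -0.19] [-0.5 -4.9  0.4] 0.148
19.4 0.33 [-1.94  0.07 -0.08] [ 0.1 -5.8  1. ] 0.145
11.4 0.33 [-1.97  0.06 -0.08] [-0.7 -5.3  1.3] 0.144
3.4 0.33 [-2.02  0.17 -0.09] [-0.9 -5.8  1.3] 0.15
-4.6 0.33 [-2.01  0.24 -0.1 ] [-1.3 -5.9  1.6] 0.143
-12.6 0.33 [-1.92  0.3  -0.13] [-1.3 -5.3  1.6] 0.146
-20.6 0.33 [-1.94  0.38 -0.13] [-1.2 -5.6  2. ] 0.148
-28.6 0.33 [-1.87  0.51 -0.13] [-1.6 -5.   2.4] 0.147
-36.6 0.33 [-1.82  0.66 -0.15] [-2.5 -4.3  2.5] 0.146
-44.6 0.5 [-1.63  0.96  0.66] [-2.8 -4.8  2.8] 0.154
-52.6 0.48 [-0.5   1.45  0.84] [-4.4 -1.6  3.8] 0.174
-60.6 0.34 [-0.75  1.56  0.57] [-3.9 -2.2  5.3] 0.183
-68.6 0.37 [1.17 0.85 0.13] [-1.8  3.5  1.2] 0.149
40.7917
```

View pics/s8.png

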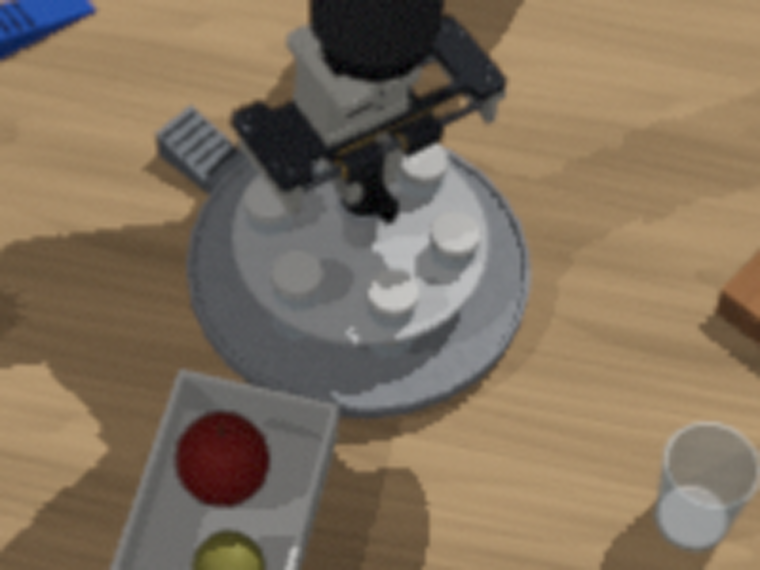

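View pics/w8.png

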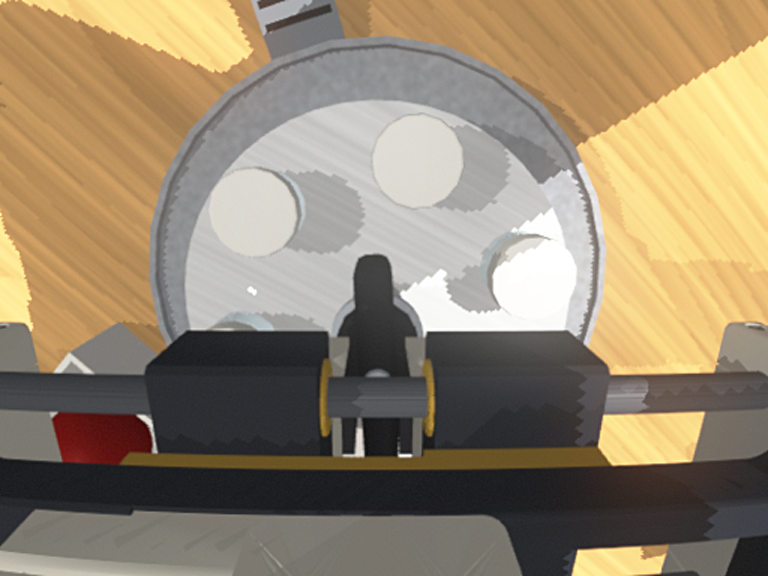

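Run:
```python
from h import *
robot.move_gripper(.6)
pz=robot.read_position();robot.servo_line([pz[0],pz[1],.19],speed=.2)
robot.goto([.5515,.0112,.30],R(-120))
ci,T=campose("wrist");p,d=robot.grab_frame("wrist");save("w9",p,1.5)
ys,xs=np.mgrid[0:384,0:512];px=np.c_[xs.ravel(),ys.ravel()];o,r=rays(ci,T,px);dd=d.ravel();P=o+r*dd[:,None]
k=(dd>0)&(np.hypot(P[:,0]-.5515,P[:,1]-.0112)<.055)&(P[:,2]>.14)&(P[:,2]<.165)
print(cv2.minAreaRect((P[k][:,:2]*1000).astype(np.float32)))
l=cv2.fitLine(P[k][:,:2].astype(np.float32),cv2.DIST_L2,0,.01,.01).ravel();print("bar yaw",np.degrees(np.arctan2(l[1],l[0])),l)
k=(dd>0)&(P[:,2]>.085)&(P[:,2]<.105)&(np.hypot(P[:,0]-.5515,P[:,1]-.0112)<.1)&(np.hypot(P[:,0]-.5515,P[:,1]-.0112)>.05)
m=(k.reshape(384,512)).astype(np.uint8);n,lab,s,c=cv2.connectedComponentsWithStats(m)
for i in range(1,n):
    if s[i,4]>100:
        q=P[lab.ravel()==i].mean(0);print("cap",q.round(4),np.degrees(np.arctan2(q[1]-.0112,q[0]-.5515)).round(1),s[i,4])
print(robot.read_t())
```

```text
((552.2022094726562, 10.343202590942383), (79.91502380371094, 13.098154067993164), 45.86947250366211)
bar yaw 45.783314 [0.69737387 0.7167075  0.55099535 0.00868079]
cap [ 0.5507 -0.0646  0.0937] -90.6 885
cap [ 0.487  -0.0276  0.0936] -149.0 880
cap [ 0.6151 -0.0272  0.0935] -31.1 794
cap [0.4875 0.0468 0.0935] 150.9 795
cap [0.6148 0.0467 0.0933] 29.3 684
cap [0.5518 0.0833 0.0933] 89.8 686
42.6583
```

View pics/w9.png

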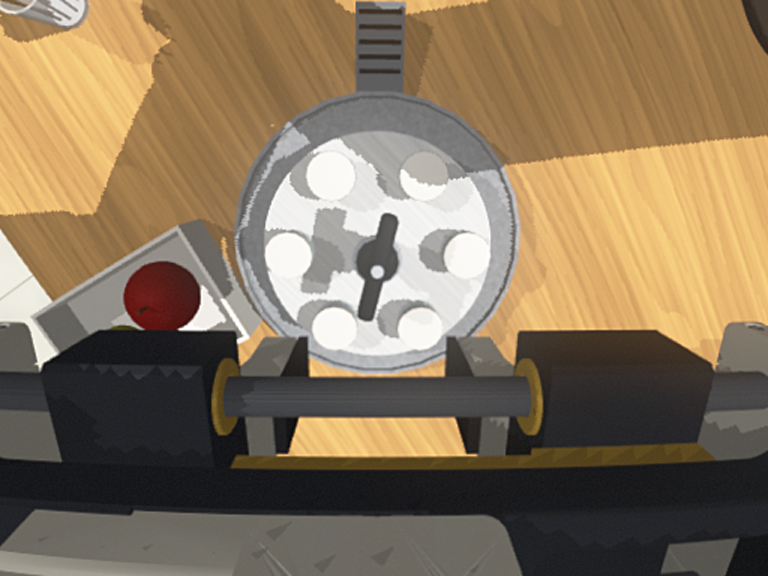

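Run:
```python
from h import *
c=np.array([.550,.0115]);phi=-120;u=np.array([np.cos(np.radians(phi)),np.sin(np.radians(phi))]);w=np.array([u[0],u[1],0])
Z=.007
robot.goto([*(c+u*.28),.15],R(-120));robot.move_gripper(0)
robot.servo_line([*(c+u*.25),Z],speed=.15);robot.dwell(.1)
f0=robot.read_force()@w;print("f0",f0)
d=.234;robot.servo_line([*(c+u*d),Z],speed=.08);step=.001
for _ in range(80):
    d-=step;robot.servo_line([*(c+u*d),Z],speed=.04)
    F=robot.read_force()@w-f0;print(round(d,4),((robot.read_position()[:2]-c)@u).round(4),F.round(1))
    if F>2.5: step=.0004
    if F>=15.5 or robot.read_t()>58:break
robot.dwell(.2);print(robot.read_force()@w-f0,robot.read_t())
robot.servo_line([*(c+u*.235),Z],speed=.04)
robot.servo_line([*(c+u*.30),.05],speed=.2)
robot.servo_line([*(c+u*.30),.2],speed=.25)
p,_=robot.grab_frame("scene");save("s10",p,1.5)
print(robot.read_force(),robot.read_t())
```

```text
f0 0.7625069381262654
0.233 0.2331 -0.7
0.232 0.232 -1.2
0.231 0.231 -1.4
0.23 0.2299 -0.5
0.229 0.229 -0.7
0.228 0.228 -1.0
0.227 0.227 -0.0
0.226 0.2263 3.3
0.2256 0.2262 5.4
0.2252 0.2261 7.9
0.2248 0.226 9.5
0.2244 0.2259 11.2
0.224 0.2258 12.9
0.2236 0.2257 14.8
0.2232 0.2256 16.3
15.889956827822388 50.3833
[ 0.16073879 -0.571453   -0.06268862] 52.1667
```

View pics/s10.png

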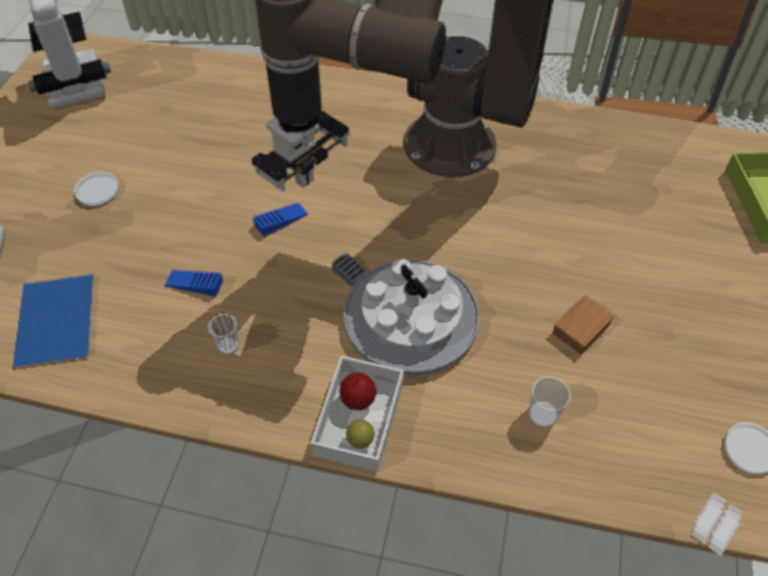

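```bash
python3 -c "
from h import *
print(robot.read_qvel().round(2));robot.job_done();print(robot.read_t())"
```

```text
[-0.33  0.7  -0.34 -0.03 -0.09  0.06]
the job is handed in; nothing more can be done
the job is handed in; nothing more can be done
```

The job is handed in at about 52 s of the 70 s allowed. The wedge is jammed under the rim and the knob is turned to its stop, but no verdict is reported, so success is not confirmed.

- **Wedge:** I picked up the grey ribbed wedge, turned it round and slid it thin end first under the rim from the robot's right front. I let go and pushed its back with closed fingers until the push read about 18 N.
- **Knob:** I gripped the bar and turned it clockwise. After about 132° the resisting torque jumped, which I took for the stop. The tray-to-bar angle afterwards gives about 134° (2.34 rad) of tightening. With a start angle of 0 to 0.5 rad, that fits the stop at 2.6 rad.
- **Tray slip:** I kept turning after the stop was reached, and the tray slipped about 23° clockwise past the wedge. That tray angle is read from the jar caps, which repeat every 60°; the torque jump is why I took 23° rather than 83°.
- **Re-seating:** Because of the slip I pushed the wedge again to about 16 N. It resisted at the same place as before, within 0.3 mm, and I then backed the arm clear.
- **Last checks:** In the last scene picture the wedge sits under the rim, and the slide box, beaker, basket and stick pot look unmoved; I judged this by eye. I could not measure the force between wedge and tray directly; I only know it from the push force and the firm stop.

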